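# Push the offcut tray down the lane onto the weighing plate

## Task

Push the wooden tray of brass offcuts down the narrow lane between the two steel guide rails and leave it standing wholly on the bright weighing plate at the end of the lane, with your hand away from it. Line it up first: neither the tray nor the robot may touch a rail or the grey housing of the scale at any moment. Only push the tray with the fingers so that it stays flat on the bench, never lift or tip it, and leave the other tools and things on the bench where they are.

Things in the scene. Friction and masses are not known exactly. Their poses are not given: they have to be found in the camera images.
- lane: Weighing lane, fixed to the bench. Origin: on the bench (z = 0), centre of the weighing plate; x points down the lane (the way to push), y left of that. Two parallel steel rails, 16 mm high, 6 mm thick, run from x = -150 to +70 mm, inner faces at y = +60 and -60 mm; 3 mm high screw flanges reach to y = +-80 mm. The bright plate, 166 (x) by 116 mm (y), is level with the bench.
- mouth (a point): Point on the bench midway between the rails at the open mouth of the lane, 150 mm before the plate's centre. Axes as the lane's.
- housing_face (a point): Point on the bench under the middle of the face of the scale's grey housing that closes the end of the lane, 105 mm beyond the plate's centre; the housing is 50 mm high, 150 mm wide and 80 mm deep.
- tray: Open wooden tray heaped nearly to the rim with brass offcuts: 130 mm long (its x), 96 mm wide (y), walls 48 mm high, 0.5 to 0.85 kg; slides when pushed. Origin: centre of its underside. Starts on the bench outside the lane's mouth, centre 245 to 275 mm before the plate's centre, x axis roughly down the lane but up to 0.3 rad askew and up to 35 mm off to either side.
- pliers: bystander: pliers with red handles lying flat, about 165 x 55 mm, 16 mm high. Leave it alone. Origin at its underside
- file: bystander: flat file with a wooden handle lying beside a rail, about 235 x 24 mm, 24 mm high. Leave it alone. Origin at its underside
- hammer: bystander: hammer lying flat, about 240 mm long, under 40 mm high. Leave it alone. Origin at its underside
- jar: bystander: small amber jar, 52 mm across, 65 mm high, upright behind the scale's housing. Leave it alone. Origin at its underside
- cup: bystander: open brass cup, 72 mm across, 50 mm high. Leave it alone. Origin at its underside
- cork_block: bystander: cork block 70 x 45 x 30 mm, beside a rail. Leave it alone. Origin at its underside
- offcut: bystander: flat L-shaped brass offcut, about 60 x 50 mm, 5 mm thick. Leave it alone. Origin at its underside
Not all that is in view belongs to the job. What is shaped like the tray but orange is not meant.

How it is judged:
By the outcome, as a careful person would: the job done as asked, in the order asked, and still so for the second after the job is handed in, with the robot touching nothing.
It also fails if it takes over 72 s, if anything falls off the work surface, if the arm or the gripper's body presses on something with over 40 N, if the wrist force passes 120 N, or if a joint passes its speed limit or range.

## Robot

A 6-joint arm with a two-finger parallel gripper is mounted at the origin on the work surface. World frame = base frame: x ahead of the robot, y to its left, z up, the work surface at z = 0. Lengths are in m, angles in rad, forces in N, time in s.
With the tool pointing down it reaches from about 0.4 to 0.825 m from the base axis. Payload 7 kg.
Tool frame: the origin (TCP) lies at the very end of the fingers, on their centre line; the grasp point (between the pads) lies 19 mm behind it (env.tcp_to_grasp is the distance from the TCP to the grasp point, in m); z points along the fingers, y is the line along which they close (so a half turn about z gives the same grasp; the last joint's range is limited). The gripper opens to 85 mm and grips with 20 to 120 N. Pads are 22 mm wide; open, the fingers measure 114 mm over their backs; the gripper's body (76 mm by 85 mm) begins 54 mm behind the grasp point. The pads swing forward as they close: fully open they stand 13 mm farther back than shut.
Start: joints at [1.485, 0.359, 0.012, 0, -1.224, -0.288], TCP at [0.246, 0.628, 0.231] pointing down, gripper open.
Joint ranges: [-3.07, 3.07], [-1.43, 2.12], [-1.02, 1.25], [-3.03, 1.67], [-3.05, -0], [-3.03, 3.03]. Speed limits (rad/s): [2.39, 2.39, 3.01, 3.14, 3.14, 3.14].

## Interface

Orientations are given as a rotation vector (axis times angle).
In Python, from bench import readout, snapshot, order, env gives the robot as it stands.
- The arm moves only by the tool move_arm, never from a script. Its argument "motion" is a list of rows, each a list of 7 numbers: the shift along the tool's x, y, z in mm, then the turn, a rotation vector about the tool's x, y, z in degrees, then the closure, from -1 (fully open) to 1 (shut). In form: [[dx, dy, dz, rx, ry, rz, gripper], ...]. A call has 1 to 5 rows; each row shifts and turns the commanded pose from where the row before left it, along the tool's axes as they then stand; what a row does not reach is not made up. A row lasts 1/12 s, in which the tool goes at most 41.7 mm and 7.16 degrees, less where a joint would pass 70% of its speed; a pose out of reach is approached as far as the arm can. A call with a gripper value outside its range is refused whole. The fingers move at their own pace and stop on an object; the grip force is fixed at half the most. Time passes only in rows, so rows that do not move let the fingers close. It gives the time, the measured TCP pose, the force, the opening and the grip force at its end, in the units of the state.
- readout.get_obs(): the state, without advancing time (a new reading comes with each control period).
- snapshot(name): name is "scene" or "side" or "wrist"; returns a dict with "color" (400x640x3 uint8, red, green, blue), "fx", "fy", "cx", "cy" (pixels), "rvec" (rotation vector, rad) and "tvec" (3), from world to camera coordinates, as OpenCV has them; the wrist camera has in their place "mount" (4x4, takes a point from camera to tool coordinates, whose origin is the TCP and whose axes are the flange's). Camera axes: x right, y down, z forward; pixel columns grow to the right and rows downward; lengths in m; the calibration is good to about 2 mm. A picture is of the moment at which its call begins: read the wrist's pose just before it. There is no depth.
- order.hand_in(): hands the job in; it is judged then, once.
The state is a dict: "clock": time; "joint_pos": joint angles; "qd": joint speeds; "joint_torque": joint torques, N m; "ee_pos": TCP position; "ee_rot": TCP orientation; "wrist_force": force on the tool from outside, world axes, zero at the start; "moment": the same for the moment, N m; "width": finger opening in m; "gripper_force": force on a finger pad.
Only numpy, scipy, OpenCV 4.12 (cv2) and the standard library are available. Lean on these libraries where they do the work, as an engineer would, in place of code of your own. Each camera call takes 0.05 s, during which the arm holds its last target. There are 200 camera calls.

## Working session

There is one attempt and no reset: what is moved stays moved. The work goes in short steps, Python scripts to look and compute and a tool call to move; the robot and the scene stay as the last step left them, time stands still between calls to the robot, and variables do not carry over. Pictures are saved under pics/ and viewed, at most 10 in all, crops included, and the job is handed in when it is done.

Besides the shell and the picture viewer there is one more tool, called as name(argument=value, ...), one argument or row to a line, values as JSON. move_arm: Moves the arm, as the interface text tells. Its arguments: {"type":"object","properties":{"motion":{"type":"array"}},"required":["motion"]}

```bash
ls; mkdir -p pics; python3 - <<'E'
from bench import readout, snapshot, order, env
import cv2
o=readout.get_obs(); print({k:o[k] for k in('clock','ee_pos','ee_rot','width')})
for n in('scene','side'):
    s=snapshot(n); cv2.imwrite(f'pics/{n}0.png',s['color'][:,:,::-1]); print({k:s[k] for k in s if k!='color'})
E
```

```text
pics
{'clock': 0.0, 'ee_pos': array([0.24630959, 0.62791662, 0.23036209]), 'ee_rot': array([ 3.08522542e+00, -5.83596329e-01, -3.34679208e-04]), 'width': 0.08545285610654073}
{'fx': 520.6339744786932, 'fy': 520.6339744786932, 'cx': 318.24830232866674, 'cy': 198.0733704215574, 'rvec': array([ 2.15013531,  1.35466777, -0.44022198]), 'tvec': array([-0.23522624, -0.33088642,  1.60369436])}
{'fx': 412.77120190033014, 'fy': 412.77120190033014, 'cx': 317.6119727020235, 'cy': 197.3083760433868, 'rvec': array([ 2.17570308, -0.48901526,  0.25915919]), 'tvec': array([-0.45300269,  0.1728291 ,  1.15931894])}
```

View pics/scene0.png

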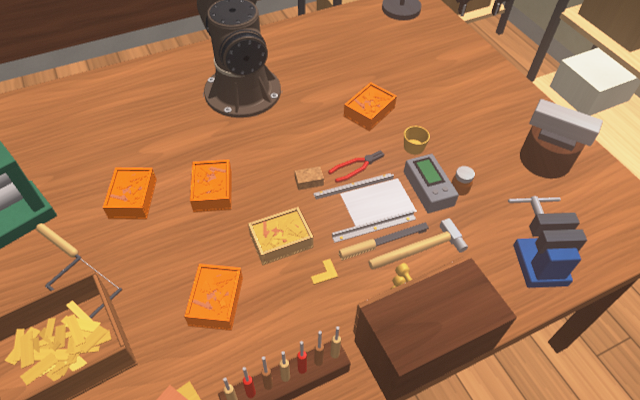

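View pics/side0.png

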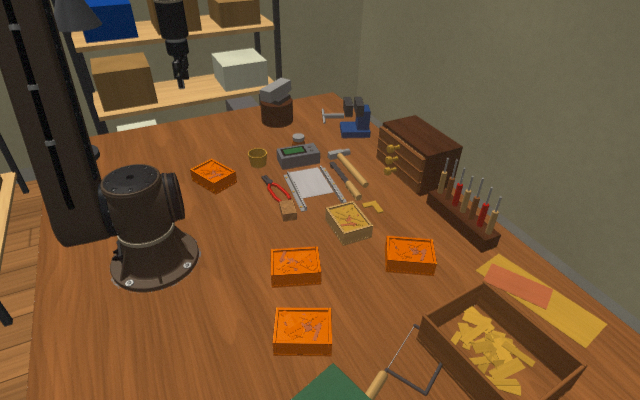

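The scene picture shows the wooden tray at about (281,233) and the white plate at (378,203). The grey housing is at (430,180), the rails run from (315,193) to (395,177) and from (333,238) to (415,212). In the side picture the tray is at (349,221) and the plate at (313,182).

```bash
cat > h.py <<'E'
from bench import readout, snapshot, order, env
import cv2, numpy as np
from scipy.spatial.transform import Rotation as R
def cam(s, obs=None):
    K=np.array([[s['fx'],0,s['cx']],[0,s['fy'],s['cy']],[0,0,1]])
    if 'mount' in s:
        Rt=R.from_rotvec(obs['ee_rot']).as_matrix(); M=np.array(s['mount'])
        return K, Rt@M[:3,:3], Rt@M[:3,3]+obs['ee_pos']
    Rw=R.from_rotvec(s['rvec']).as_matrix(); return K, Rw.T, -Rw.T@s['tvec']
def ray(c,uv,z=0.):
    K,A,o=c; uv=np.atleast_2d(uv).astype(float)
    d=np.c_[uv,np.ones(len(uv))]@np.linalg.inv(K).T@A.T
    return o+d*((z-o[2])/d[:,2])[:,None]
def proj(c,p):
    K,A,o=c; q=(np.atleast_2d(p)-o)@A@K.T; return q[:,:2]/q[:,2:]
E
python3 - <<'E'
from h import *
s=snapshot('scene'); c=s['color']
cv2.imwrite('pics/crop_scene.png',cv2.resize(c[135:275,240:480,::-1],None,fx=3.3,fy=3.3,interpolation=cv2.INTER_CUBIC))
C=cam(s)
hsv=cv2.cvtColor(c,cv2.COLOR_RGB2HSV)
for p in [(378,203),(258,233),(272,255),(281,230),(300,200),(230,230)]: print(p,hsv[p[1],p[0]])
print(ray(C,[(240,95),(281,233),(378,203),(430,190)]))
o=readout.get_obs(); w=snapshot('wrist'); cv2.imwrite('pics/wrist0.png',w['color'][:,:,::-1]); print(w['mount'],w['fx'],ray(cam(w,o),[(320,200)]))
E
```

```text
(378, 203) [  6  11 239]
(258, 233) [ 21 156 238]
(272, 255) [ 15 129 130]
(281, 230) [ 12 154 213]
(300, 200) [ 12 151 186]
(230, 230) [ 12 155 199]
[[ 0.01628029 -0.0123089   0.        ]
 [ 0.53442965 -0.10038872  0.        ]
 [ 0.55582869  0.16347162  0.        ]
 [ 0.57699906  0.30986315  0.        ]]
[[ 1.61757991e-04 -9.60834719e-01 -2.77122024e-01  7.10715236e-02]
 [ 9.99999945e-01  7.55551180e-05  3.21742750e-04  3.60398367e-04]
 [-2.88203617e-04 -2.77122061e-01  9.60834679e-01 -1.42423426e-01]
 [ 0.00000000e+00  0.00000000e+00  0.00000000e+00  1.00000000e+00]] 294.01913431150706 [[0.21614524 0.6389386  0.        ]]
```

View pics/crop_scene.png

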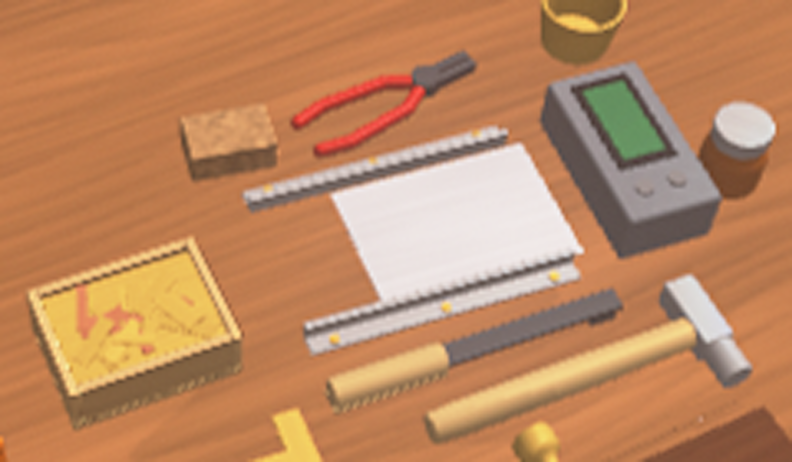

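View pics/wrist0.png

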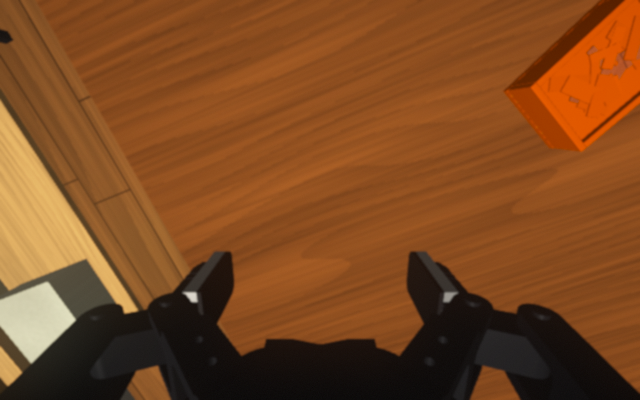

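The crop shows the tray rim corners at crop px (30,290), (193,240), (240,338) and (72,390). The plate corners are (332,194), (523,144) and (582,254), with the near edge hidden by the near rail. The wrist view shows only bench, an orange decoy and the fingers at the bottom.

```bash
python3 - <<'E'
from h import *
s=snapshot('scene'); C=cam(s)
f=lambda L:np.array(L)/3.3+[240,135]
t=ray(C,f([(30,290),(193,240),(240,338),(72,390)]),.048); 
print('tray',t.mean(0)); 
for a in range(4): e=t[(a+1)%4]-t[a]; print(np.linalg.norm(e),np.degrees(np.arctan2(e[1],e[0])))
p=ray(C,f([(332,194),(523,144),(582,254)])); print(p); 
print(p[1]-p[0],np.degrees(np.arctan2(*(p[1]-p[0])[1::-1])), np.linalg.norm(p[1]-p[0]),np.linalg.norm(p[2]-p[1]), (p[0]+p[2])/2)
r=ray(C,f([(304,325),(575,257)]),.016);print('near rail',r,np.degrees(np.arctan2(*(r[1]-r[0])[1::-1])))
r=ray(C,f([(246,190),(507,130)]),.016);print('far rail',r,np.degrees(np.arctan2(*(r[1]-r[0])[1::-1])))
h=ray(C,f([(543,122),(623,255)]));print('housing',h)
print('file/pliers/cork/offcut',ray(C,f([(330,400),(620,300),(320,150),(275,165),(190,175),(290,410)])))
E
```

```text
tray [ 0.55627258 -0.10860334  0.048     ]
0.12584854502779602 85.8018296115289
0.09326906174607888 -3.598877717204029
0.12458591188530553 -95.03188198807881
0.09147888070212715 177.212064460636
[[0.48776451 0.08969467 0.        ]
 [0.50796079 0.25449647 0.        ]
 [0.62268815 0.23816983 0.        ]]
[0.02019627 0.1648018  0.        ] 83.01330418667537 0.16603470348342167 0.11588324936355521 [0.55522633 0.16393225 0.        ]
near rail [[0.59886095 0.00784685 0.016     ]
 [0.63158086 0.22305031 0.016     ]] 81.35486116788466
far rail [[0.46639391 0.02400244 0.016     ]
 [0.50032316 0.24145077 0.016     ]] 81.13144174130802
housing [[0.49474571 0.28175053 0.        ]
 [0.63709279 0.26654492 0.        ]]
file/pliers/cork/offcut [[ 0.65597022  0.00080548  0.        ]
 [ 0.67181721  0.2410039   0.        ]
 [ 0.4434252   0.10174207  0.        ]
 [ 0.44197851  0.06180831  0.        ]
 [ 0.42236578 -0.00429337  0.        ]
 [ 0.65105978 -0.02923198  0.        ]]
```

move_arm(
  motion=[
    [26, 30, 0, 0, 0, 0, 0],
    [26, 30, 0, 0, 0, 0, 0],
    [26, 30, 0, 0, 0, 0, 0],
    [26, 30, 0, 0, 0, 0, 0],
    [26, 30, 0, 0, 0, 0, 0],
  ],
)

```text
clock: 0.67
ee_pos: [0.313, 0.4394, 0.2311]
ee_rot: [3.087, -0.583, -0.0]
wrist_force: [1.4, -0.0, -0.1]
width: 0.0425
gripper_force: 0.0
```

move_arm(
  motion=[
    [26, 30, 0, 0, 0, 0, 0],
    [26, 30, 0, 0, 0, 0, 0],
    [26, 30, 0, 0, 0, 0, 0],
    [26, 30, 0, 0, 0, 0, 0],
    [26, 30, 0, 0, 0, 0, 0],
  ],
)

```text
clock: 1.08
ee_pos: [0.3791, 0.2523, 0.2316]
ee_rot: [-3.086, 0.583, -0.0]
wrist_force: [1.1, 0.6, -0.0]
width: 0.0425
gripper_force: 0.0
```

move_arm(
  motion=[
    [26, 30, 0, 0, 0, 0, 0],
    [26, 30, 0, 0, 0, 0, 0],
    [26, 30, 0, 0, 0, 0, 0],
    [26, 30, 0, 0, 0, 0, 0],
    [26, 30, 0, 0, 0, 0, 0],
  ],
)

```text
clock: 1.5
ee_pos: [0.4454, 0.0652, 0.2318]
ee_rot: [-3.086, 0.583, -0.001]
wrist_force: [0.3, 1.3, 0.1]
width: 0.0428
gripper_force: 0.0
```

move_arm(
  motion=[
    [26, 30, 0, 0, 0, 0, 0],
    [0, 0, -10, 0, 0, -6.7, 0],
    [0, 0, -10, 0, 0, -6.7, 0],
    [0, 0, 0, 0, 0, 0, 0],
    [0, 0, 0, 0, 0, 0, 0],
  ],
)

```text
clock: 1.92
ee_pos: [0.4587, 0.0296, 0.2515]
ee_rot: [-3.133, 0.226, -0.001]
wrist_force: [-0.5, -0.6, 0.2]
width: 0.043
gripper_force: 0.0
```

```bash
python3 - <<'E'
from h import *
o=readout.get_obs(); w=snapshot('wrist'); c=w['color']; cv2.imwrite('pics/w1.png',c[:,:,::-1])
np.save('w1.npy',c); C=cam(w,o); print(proj(C,[(.555,.164,0),(.556,-.109,.048)]))
E
```

```text
[[205.0986848  114.39390128]
 [432.67218898  75.24177638]]
```

View pics/w1.png

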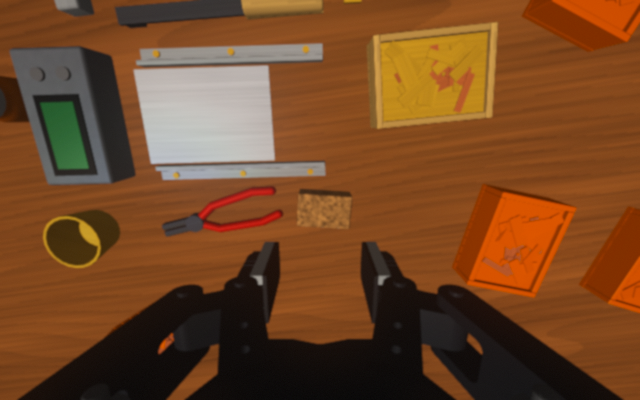

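The wrist view shows the plate corners at about (135,71), (269,66), (275,159) and (150,163). The tray rim corners are at (372,37), (497,23), (493,117) and (377,128). The near-camera rail face lies at y≈60 and the other at y≈165, and the orange trays are clear of the route.

```bash
cat >> h.py <<'E'
def plate(c,C,box):
    hsv=cv2.cvtColor(c,cv2.COLOR_RGB2HSV); m=((hsv[...,1]<50)&(hsv[...,2]>150)).astype(np.uint8)
    mm=np.zeros_like(m); x0,y0,x1,y1=box; mm[y0:y1,x0:x1]=m[y0:y1,x0:x1]
    mm=cv2.morphologyEx(mm,cv2.MORPH_OPEN,np.ones((5,5)))
    k=max(cv2.findContours(mm,cv2.RETR_EXTERNAL,cv2.CHAIN_APPROX_NONE)[0],key=cv2.contourArea)[:,0]
    return cv2.minAreaRect((ray(C,k)[:,:2]*1000).astype(np.float32)), k.min(0),k.max(0)
E
python3 - <<'E'
from h import *
o=readout.get_obs(); w=snapshot('wrist'); c=w['color']; C=cam(w,o)
print(plate(c,C,(130,62,290,164)))
def ang(v): return np.degrees(np.arctan2(v[1],v[0]))
P=ray(C,[(135,71),(269,66),(275,159),(150,163)]); print('plate',P.mean(0)[:2],ang(P[0]-P[1]),ang(P[3]-P[2]),[np.linalg.norm(P[i]-P[i-1]).round(4) for i in range(4)])
T=ray(C,[(371,37),(497,23),(493,117),(376,128)],.048); print('tray',T.mean(0)[:2],ang(T[0]-T[1]),ang(T[3]-T[2]),ang(T[0]-T[3])+-90,ang(T[1]-T[2])-90,[np.linalg.norm(T[i]-T[i-1]).round(4) for i in range(4)])
A=ray(C,[(137,64),(322,59),(157,167),(326,164)],.016); print('rails top',A[:,:2],ang(A[0]-A[1]),ang(A[2]-A[3]))
H=ray(C,[(110,47),(134,177)]);print('housing',H[:,:2],ang(H[0]-H[1]))
s=snapshot('scene'); print('offcut',ray(cam(s),[(310,278),(325,261),(333,259),(338,275)])[:,:2])
E
```

```text
(((552.1065063476562, 163.10104370117188), (166.45016479492188, 115.98333740234375), 83.33541107177734), array([134,  65], dtype=int32), array([273, 162], dtype=int32))
plate [0.55111437 0.16186074] 83.72780411092758 83.59746843045693 [np.float64(0.1136), np.float64(0.1656), np.float64(0.1139), np.float64(0.1678)]
tray [ 0.55226193 -0.10979416] 87.47586932215894 87.00339409998841 -91.97574704392522 -91.4503214017891 [np.float64(0.0933), np.float64(0.1309), np.float64(0.0944), np.float64(0.1318)]
rails top [[0.61992872 0.22314164]
 [0.59410631 0.00715481]
 [0.49879439 0.23579312]
 [0.47142958 0.01945078]] 83.18233498873028 82.79102921157777
housing [[0.6466171  0.25816284]
 [0.4888007  0.2799173 ]] -7.848566110613182
offcut [[ 0.67843238 -0.08940733]
 [ 0.65245946 -0.03759416]
 [ 0.65569144 -0.01787515]
 [ 0.6993084  -0.02690115]]
```

move_arm(
  motion=[
    [32.5, 21.1, 0, 0, 0, 0, 0],
    [32.5, 21.1, 0, 0, 0, 0, 0],
    [32.5, 21.1, 0, 0, 0, 0, 0],
    [32.5, 21.1, 0, 0, 0, 0, 0],
    [32.5, 21.1, 0, 0, 0, 0, 0],
  ],
)

```text
clock: 2.48
ee_pos: [0.6058, -0.098, 0.2505]
ee_rot: [3.134, -0.22, -0.001]
wrist_force: [0.1, 1.3, 0.3]
width: 0.0428
gripper_force: 0.0
```

move_arm(
  motion=[
    [32.5, 21.1, 0, 0, 0, -1.4, 0],
    [0, 0, 35, 0, 0, 0, 0],
    [0, 0, 35, 0, 0, 0, 0],
    [0, 0, 35, 0, 0, 0, 0],
    [0, 0, 35, 0, 0, 0, 0],
  ],
)

```text
clock: 2.9
ee_pos: [0.6336, -0.1224, 0.109]
ee_rot: [-3.136, 0.184, 0.001]
wrist_force: [0.7, 0.4, -1.1]
width: 0.0425
gripper_force: 0.0
```

move_arm(
  motion=[
    [0, 0, 35, 0, 0, 0, 0],
    [0, 0, 0, 0, 0, 0, 0],
    [0, 0, 0, 0, 0, 0, 0],
  ],
)

```text
clock: 3.15
ee_pos: [0.6326, -0.1225, 0.0745]
ee_rot: [3.135, -0.181, -0.008]
wrist_force: [0.1, -0.3, 1.4]
width: 0.0426
gripper_force: 0.0
```

move_arm(
  motion=[
    [0, 0, 25, 0, 0, 0, 0],
    [0, 0, 25, 0, 0, 0, 0],
    [0, 0, 14, 0, 0, 0, 0],
    [0, 0, 0, 0, 0, 0, 0],
  ],
)

```text
clock: 3.48
ee_pos: [0.6337, -0.1225, 0.0119]
ee_rot: [3.136, -0.182, -0.002]
wrist_force: [-1.1, -0.4, 0.3]
width: 0.0426
gripper_force: 0.0
```

```bash
python3 - <<'E'
from h import *
s=snapshot('scene'); w=snapshot('wrist')
a=cv2.resize(s['color'][160:300,220:400,::-1],(514,400)); 
cv2.imwrite('pics/pre.png',np.hstack([a,cv2.resize(w['color'][:,100:500,::-1],(280,280)).copy() if 0 else cv2.copyMakeBorder(cv2.resize(w['color'][:,100:540,::-1],(286,260)),0,140,0,0,cv2.BORDER_CONSTANT)]))
E
```

```text
(no output)
```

View pics/pre.png

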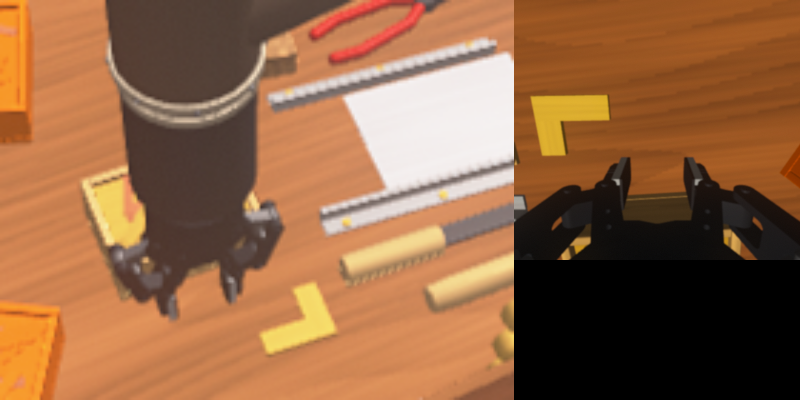

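move_arm(
  motion=[
    [-10, 0, 0, 0, 0, 0, 0],
    [-8, 0, 0, 0, 0, 0, 0],
    [-7, 0, 0, 0, 0, 0, 0],
    [-7, 0, 0, 0, 0, 0, 0],
    [-6, 0, 0, 0, 0, 0, 0],
  ],
)

```text
clock: 4.0
ee_pos: [0.598, -0.1185, 0.0143]
ee_rot: [-3.136, 0.18, -0.009]
wrist_force: [5.6, -0.2, 3.1]
width: 0.0427
gripper_force: 3.0
```

move_arm(
  motion=[
    [-5, 0, 0, 0, 0, 0, 0],
    [-4, 0, 0, 0, 0, 0, 0],
    [-3, 0, 0, 0, 0, 0, 0],
    [-2, 0, 0, 0, 0, 0, 0],
    [0, 0, 0, 0, 0, 0, 0],
  ],
)

```text
clock: 4.42
ee_pos: [0.5843, -0.1166, 0.0142]
ee_rot: [-3.136, 0.18, -0.008]
wrist_force: [3.9, 0.5, 4.5]
width: 0.043
gripper_force: 2.5
```

move_arm(
  motion=[
    [5, 0, 0, 0, 0, 0, 0],
    [12, 0, 0, 0, 0, 0, 0],
    [10, 0, 0, 0, 0, 0, 0],
    [0, 0, -30, 0, 0, 0, 0],
    [0, 0, -40, 0, 0, 0, 0],
  ],
)

```text
clock: 4.83
ee_pos: [0.6061, -0.1203, 0.0787]
ee_rot: [3.135, -0.183, -0.015]
wrist_force: [0.7, 0.2, -0.0]
width: 0.0423
gripper_force: 0.0
```

move_arm(
  motion=[
    [0, 0, -40, 0, 0, 0, 0],
    [0, 0, -40, 0, 0, 0, 0],
    [0, 0, -40, 0, 0, 0, 0],
    [-30, -25, -20, 0, 0, 0, 0],
    [-30, -25, -5, 0, 0, 0, 0],
  ],
)

```text
clock: 5.25
ee_pos: [0.5583, -0.0653, 0.2299]
ee_rot: [-3.136, 0.185, -0.007]
wrist_force: [-0.6, 1.7, 0.3]
width: 0.0428
gripper_force: 0.0
```

move_arm(
  motion=[
    [-30, -25, 0, 0, 0, 0, 0],
    [-30, -25, 0, 0, 0, 0, 0],
    [-10, -20, 0, 0, 0, 0, 0],
    [0, 0, 0, 0, 0, 0, 0],
    [0, 0, 0, 0, 0, 0, 0],
  ],
)

```text
clock: 5.67
ee_pos: [0.4945, 0.0136, 0.2265]
ee_rot: [-3.136, 0.178, 0.0]
wrist_force: [0.5, -0.2, 0.2]
width: 0.043
gripper_force: 0.0
```

```bash
cat >> h.py <<'E'
O=np.array([.552,.163]); A=np.radians(83.2); e=np.array([np.cos(A),np.sin(A)]); n=np.array([-e[1],e[0]])
lane=lambda P:np.c_[(P[:,:2]-O)@e,(P[:,:2]-O)@n]*1000
E
python3 - <<'E'
from h import *
o=readout.get_obs(); w=snapshot('wrist'); C=cam(w,o); print(o['ee_pos'],o['ee_rot'])
cv2.imwrite('pics/w2.png',w['color'][:,:,::-1])
E
```

```text
[0.49446365 0.01356227 0.22654691] [-3.13642967e+00  1.77645943e-01  4.86868499e-04]
```

View pics/w2.png

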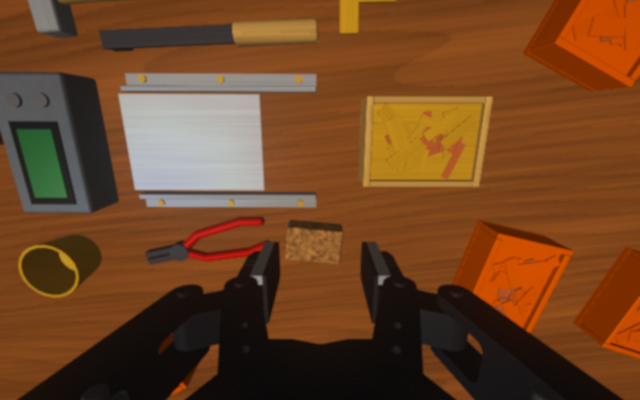

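The tray is now visibly parallel to the rails. Its rim corners are at about (367,97), (492,97), (480,187) and (363,186), and the rails' inner top edges lie at y≈91 and y≈195.

```bash
python3 - <<'E'
from h import *
o=readout.get_obs(); w=snapshot('wrist'); C=cam(w,o)
print(plate(w['color'],C,(115,93,270,192)))
def ang(v): return np.degrees(np.arctan2(v[1],v[0]))
T=ray(C,[(366,96.5),(492,96.5),(480.5,187),(362,186.5)],.048); L=lane(T); print(L.round(1),L.mean(0).round(1),'yaw',ang(L[0]-L[1]),ang(L[3]-L[2]),ang(L[3]-L[0])-90,ang(L[2]-L[1])-90)
r=lane(ray(C,[(122,91),(316,90),(140,195),(316,194.5)],.016)); print('rails',r.round(1))
print('plate',lane(ray(C,[(120,95),(259,94),(264.5,190),(134,191)])).round(1))
E
```

```text
(((552.102294921875, 163.05120849609375), (166.7323455810547, 115.185302734375), 83.45722198486328), array([119,  95], dtype=int32), array([262, 190], dtype=int32))
[[-203.3  -53.8]
 [-332.9  -54.4]
 [-336.    41. ]
 [-203.4   41. ]] [-268.9   -6.5] yaw 0.26682497535691574 0.010068085384719358 0.05601368265642748 1.8496321595422813
rails [[  66.6  -60.5]
 [-151.6  -62.5]
 [  66.3   60.3]
 [-151.7   58.7]]
plate [[ 79.8 -57.3]
 [-84.2 -59.2]
 [-85.1  57.1]
 [ 83.2  59.2]]
```

move_arm(
  motion=[
    [29, 23.4, 0, 0, 0, 0, 0],
    [29, 23.4, 0, 0, 0, 0, 0],
    [29, 23.4, 0, 0, 0, 0, 0],
    [29, 23.4, 0, 0, 0, 0, 0],
    [29, 23.4, 0, 0, 0, 0, 0],
  ],
)

```text
clock: 6.18
ee_pos: [0.6268, -0.1231, 0.2253]
ee_rot: [3.136, -0.184, -0.002]
wrist_force: [-0.5, 0.9, 0.8]
width: 0.0427
gripper_force: 0.0
```

move_arm(
  motion=[
    [0, 0, 0, 0, 0, 0, 0],
    [0, 0, 35, 0, 0, 0, 0],
    [0, 0, 35, 0, 0, 0, 0],
    [0, 0, 35, 0, 0, 0, 0],
    [0, 0, 35, 0, 0, 0, 0],
  ],
)

```text
clock: 6.6
ee_pos: [0.6254, -0.1218, 0.084]
ee_rot: [3.136, -0.185, -0.002]
wrist_force: [-0.1, 0.3, 0.1]
width: 0.0426
gripper_force: 0.0
```

move_arm(
  motion=[
    [0, 0, 35, 0, 0, 0, 0],
    [0, 0, 25, 0, 0, 0, 0],
    [0, 0, 14, 0, 0, 0, 0],
    [0, 0, 0, 0, 0, 0, 0],
  ],
)

```text
clock: 6.93
ee_pos: [0.6227, -0.1217, 0.0073]
ee_rot: [3.135, -0.185, -0.013]
wrist_force: [-1.1, 0.1, -0.2]
width: 0.0425
gripper_force: 0.0
```

move_arm(
  motion=[
    [-12, 0, 0, 0, 0, 0, 0],
    [-11, 0, 0, 0, 0, 0, 0],
    [-8, 0, 0, 0, 0, 0, 0],
    [-5, 0, 0, 0, 0, 0, 0],
    [-3, 0, 0, 0, 0, 0, 0],
  ],
)

```text
clock: 7.35
ee_pos: [0.5869, -0.1161, 0.013]
ee_rot: [-3.136, 0.182, -0.001]
wrist_force: [-0.1, 0.3, 0.3]
width: 0.0428
gripper_force: 0.0
```

move_arm(
  motion=[
    [-3, 0, 0, 0, 0, 0, 0],
    [-2, 0, 0, 0, 0, 0, 0],
    [0, 0, 0, 0, 0, 0, 0],
    [0, 0, 0, 0, 0, 0, 0],
  ],
)

```text
clock: 7.68
ee_pos: [0.583, -0.1152, 0.0128]
ee_rot: [3.136, -0.181, 0.002]
wrist_force: [2.9, -0.1, 1.7]
width: 0.0426
gripper_force: 1.1
```

move_arm(
  motion=[
    [-2.5, 0, 0, 0, 0, 0, 0],
    [-1.8, 0, 0, 0, 0, 0, 0],
    [0, 0, 0, 0, 0, 0, 0],
    [0, 0, 0, 0, 0, 0, 0],
  ],
)

```text
clock: 8.02
ee_pos: [0.5788, -0.1145, 0.0128]
ee_rot: [-3.136, 0.181, -0.003]
wrist_force: [5.0, -0.4, 3.7]
width: 0.0428
gripper_force: 2.5
```

move_arm(
  motion=[
    [4, 0, 0, 0, 0, 0, 0],
    [12, 0, 0, 0, 0, 0, 0],
    [12, 0, 0, 0, 0, 0, 0],
    [0, 0, -30, 0, 0, 0, 0],
    [0, 0, -40, 0, 0, 0, 0],
  ],
)

```text
clock: 8.43
ee_pos: [0.6014, -0.1181, 0.078]
ee_rot: [3.135, -0.183, -0.019]
wrist_force: [0.2, 1.2, -0.1]
width: 0.0425
gripper_force: 0.0
```

move_arm(
  motion=[
    [0, 0, -40, 0, 0, 0, 0],
    [0, 0, -20, 0, 0, 0, 0],
    [0, 0, 0, 0, 0, 0, 0],
  ],
)

```text
clock: 8.68
ee_pos: [0.607, -0.1181, 0.1473]
ee_rot: [-3.136, 0.181, -0.008]
wrist_force: [0.9, -1.1, 0.5]
width: 0.0428
gripper_force: 0.0
```

```bash
python3 - <<'E'
from h import *
o=readout.get_obs(); print(o['joint_pos'],o['ee_pos'],lane(o['ee_pos'][None]))
s=snapshot('scene'); C=cam(s)
m=cv2.inRange(cv2.cvtColor(s['color'],cv2.COLOR_RGB2HSV),(3,215,150),(13,255,255))
for k in cv2.findContours(m,cv2.RETR_EXTERNAL,cv2.CHAIN_APPROX_SIMPLE)[0]:
    if cv2.contourArea(k)>150:
        L=lane(ray(C,k[:,0],.03)); print(L.min(0).round(),L.max(0).round())
E
```

```text
[ 1.23663230e-01  3.28410536e-01 -2.35606356e-01  8.19381276e-04
 -1.00162563e+00  1.33160783e+00] [ 0.60704338 -0.11808157  0.14725236] [[-272.58694611  -87.93735334]]
[-573.  117.] [-529.  257.]
```

```bash
python3 - <<'E'
from h import *
C=cam(snapshot('scene')); im=cv2.imread('pics/scene0.png')
m=cv2.inRange(cv2.cvtColor(im,cv2.COLOR_BGR2HSV),(3,215,150),(13,255,255))
for k in cv2.findContours(m,cv2.RETR_EXTERNAL,cv2.CHAIN_APPROX_SIMPLE)[0]:
    if cv2.contourArea(k)>150:
        L=lane(ray(C,k[:,0],.03)); print(L.min(0).round(),L.max(0).round())
E
```

```text
[-661.  117.] [-529.  260.]
```

```bash
python3 - <<'E'
from h import *
C=cam(snapshot('scene'))
print(lane(ray(C,[(192,163),(229,160),(231,205),(192,210)],.02)).round(), lane(ray(C,[(197,265),(242,267),(232,327),(187,322)],.02)).round())
E
```

```text
[[-428.  264.]
 [-332.  244.]
 [-362.   94.]
 [-457.  109.]] [[-476.  -51.]
 [-379.  -89.]
 [-435. -225.]
 [-523. -183.]]
```

move_arm(
  motion=[
    [-21.8, 24.3, 0, 0, 0, 0, 0],
    [-21.8, 24.3, 0, 0, 0, 0, 0],
    [-21.8, 24.3, 0, 0, 0, 0, 0],
    [-21.8, 24.3, 0, 0, 0, 0, 0],
    [0, 0, 0, 0, 0, 6.9, 0],
  ],
)

```text
clock: 9.25
ee_pos: [0.5017, -0.2063, 0.1401]
ee_rot: [-3.119, 0.369, 0.011]
wrist_force: [-1.2, -0.0, -1.4]
width: 0.0427
gripper_force: 0.0
```

move_arm(
  motion=[
    [0, 0, 0, 0, 0, 6.9, 0],
    [0, 0, 0, 0, 0, 6.9, 0],
    [0, 0, 0, 0, 0, 6.9, 0],
    [0, 0, 0, 0, 0, 6.9, 0],
    [0, 0, 0, 0, 0, 6.9, 0],
  ],
)

```text
clock: 9.67
ee_pos: [0.5059, -0.2043, 0.1402]
ee_rot: [2.864, -1.287, -0.007]
wrist_force: [-0.5, -0.0, -0.4]
width: 0.0428
gripper_force: 0.0
```

move_arm(
  motion=[
    [0, 0, 0, 0, 0, 6.9, 0],
    [0, 0, 0, 0, 0, 6.9, 0],
    [0, 0, 0, 0, 0, 6.9, 0],
    [0, 0, 0, 0, 0, 6.9, 0],
    [0, 0, 0, 0, 0, 6.9, 0],
  ],
)

```text
clock: 10.08
ee_pos: [0.5059, -0.2042, 0.1401]
ee_rot: [2.353, -2.077, -0.006]
wrist_force: [0.1, -0.6, 0.1]
width: 0.0429
gripper_force: 0.0
```

move_arm(
  motion=[
    [0, 0, 0, 0, 0, 6.9, 0],
    [0, 0, 0, 0, 0, 6.9, 0],
    [0, 0, 0, 0, 0, 0, 0],
    [0, 0, 0, 0, 0, 0, 0],
  ],
)

```text
clock: 10.42
ee_pos: [0.5065, -0.2043, 0.1408]
ee_rot: [2.098, -2.335, -0.004]
wrist_force: [-0.7, -0.6, -0.4]
width: 0.0426
gripper_force: 0.0
```

```bash
cat >> h.py <<'E'
def stat():
    o=readout.get_obs(); M=R.from_rotvec(o['ee_rot']).as_matrix()
    print('lane',lane(o['ee_pos'][None]).round(1),'z',o['ee_pos'][2].round(4),'xang',np.degrees(np.arctan2(M[1,0],M[0,0])).round(2),'zax',M[:,2].round(3),'tool axes of e,n:',(M.T@np.r_[e,0]).round(3),'t',o['clock'])
E
python3 -c "from h import *; stat()"
```

```text
lane [[-370.1    1.7]] z 0.1408 xang -96.12 zax [-0.003  0.    -1.   ] tool axes of e,n: [-1.    -0.012  0.   ] t 10.4167
```

move_arm(
  motion=[
    [0, -2.5, 0, 0, 0, 0.5, 0],
    [0, 0, 35, 0, 0, 0, 0],
    [0, 0, 35, 0, 0, 0, 0],
    [0, 0, 30, 0, 0, 0, 0],
    [0, 0, 20, 0, 0, 0, 0],
  ],
)

```text
clock: 10.83
ee_pos: [0.5085, -0.2045, 0.0193]
ee_rot: [2.087, -2.346, -0.004]
wrist_force: [-0.6, -0.0, 1.2]
width: 0.0427
gripper_force: 0.0
```

move_arm(
  motion=[
    [0, 0, 9, 0, 0, 0, 0],
    [-5, 0, 0, 0, 0, 0, 0],
    [-5, 0, 0, 0, 0, 0, 0],
    [0, 0, 0, 0, 0, 0, 0],
  ],
)

```text
clock: 11.17
ee_pos: [0.5126, -0.1941, 0.0146]
ee_rot: [-2.086, 2.347, -0.002]
wrist_force: [0.1, 0.5, -0.1]
width: 0.0422
gripper_force: 0.0
```

```bash
python3 -c "from h import *; stat()"
```

```text
lane [[-359.2   -3.2]] z 0.0146 xang -96.73 zax [ 0.002 -0.    -1.   ] tool axes of e,n: [-1.    -0.001  0.   ] t 11.1667
```

move_arm(
  motion=[
    [-8, 0, 0, 0, 0, 0, 0],
    [-7, 0, 0, 0, 0, 0, 0],
    [-7, 0, 0, 0, 0, 0, 0],
    [-7, 0, 0, 0, 0, 0, 0],
    [-7, 0, 0, 0, 0, 0, 0],
  ],
)

```text
clock: 11.58
ee_pos: [0.5163, -0.1589, 0.0145]
ee_rot: [-2.086, 2.348, -0.003]
wrist_force: [-1.2, -7.2, 4.0]
width: 0.0427
gripper_force: 3.5
```

move_arm(
  motion=[
    [-6, 0, 0, 0, 0, 0, 0],
    [-4, 0, 0, 0, 0, 0, 0],
    [-2, 0, 0, 0, 0, 0, 0],
    [0, 0, 0, 0, 0, 0, 0],
  ],
)

```text
clock: 11.92
ee_pos: [0.5177, -0.1467, 0.0144]
ee_rot: [-2.086, 2.348, -0.002]
wrist_force: [0.4, -2.0, 1.9]
width: 0.0426
gripper_force: 1.1
```

```bash
python3 - <<'E'
from h import *
stat(); s=snapshot('scene'); cv2.imwrite('pics/sc3.png',cv2.resize(s['color'][150:270,240:420,::-1],None,fx=4.4,fy=4.4,interpolation=cv2.INTER_CUBIC))
E
```

```text
lane [[-311.5   -2.6]] z 0.0144 xang -96.75 zax [ 0.002 -0.    -1.   ] tool axes of e,n: [-1.    -0.001 -0.   ] t 11.9167
```

View pics/sc3.png

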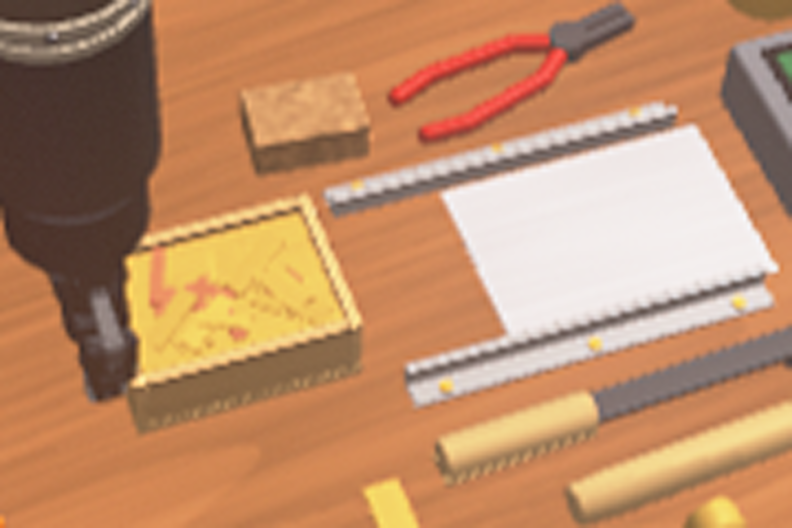

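The tray's front rim corners are at crop px (310,197) and (360,323), with its right-rear rim corner at (135,383). The rail mouth ends are at about (328,190) and (407,367), and the tray looks square to the lane.

```bash
python3 - <<'E'
from h import *
C=cam(snapshot('scene')); f=lambda L:np.array(L)/4.4+[240,150]
T=lane(ray(C,f([(310,197),(360,323),(133,383)]),.048)); print('tray',T.round(1))
print('rails top outer/inner',lane(ray(C,f([(327,190),(674,106),(407,367),(765,274)]),.016)).round(1))
print('far rail inner bottom',lane(ray(C,f([(333,214),(676,120)]))).round(1),'plate',lane(ray(C,f([(443,195),(696,126),(777,268)]))).round(1))
E
```

```text
tray [[-168.6   41.4]
 [-170.5  -49.6]
 [-298.2  -48. ]]
rails top outer/inner [[-149.4   66.8]
 [  71.1   62. ]
 [-147.6  -65. ]
 [  69.   -69.9]]
far rail inner bottom [[-147.6   60.5]
 [  75.2   63. ]] plate [[-80.8  53.4]
 [ 84.9  54.8]
 [ 85.  -58.4]]
```

move_arm(
  motion=[
    [-6, 0, 0, 0, 0, 0, 0],
    [-8, 0.5, 0, 0, 0, 0, 0],
    [-8, 0.5, 0, 0, 0, 0, 0],
    [-6, 0, 0, 0, 0, 0, 0],
    [-2, 0, 0, 0, 0, 0, 0],
  ],
)

```text
clock: 12.43
ee_pos: [0.5198, -0.117, 0.0138]
ee_rot: [2.086, -2.349, 0.001]
wrist_force: [-0.8, -6.7, 4.4]
width: 0.0426
gripper_force: 3.7
```

```bash
python3 - <<'E'
from h import *
stat(); s=snapshot('side')['color']; C=cam(snapshot('side'))
print(proj(C,[(.552,.163,0),(.535,.014,.016)]))
s2=snapshot('scene')['color']
a=cv2.resize(s[155:255,265:365,::-1],(600,600),interpolation=cv2.INTER_CUBIC)
cv2.imwrite('pics/side4.png',a)
E
```

```text
lane [[-281.9   -1.2]] z 0.0138 xang -96.78 zax [ 0.    -0.001 -1.   ] tool axes of e,n: [-1.    -0.    -0.001] t 12.4333
[[310.28962148 181.62705208]
 [324.74920327 202.57662132]]
```

View pics/side4.png

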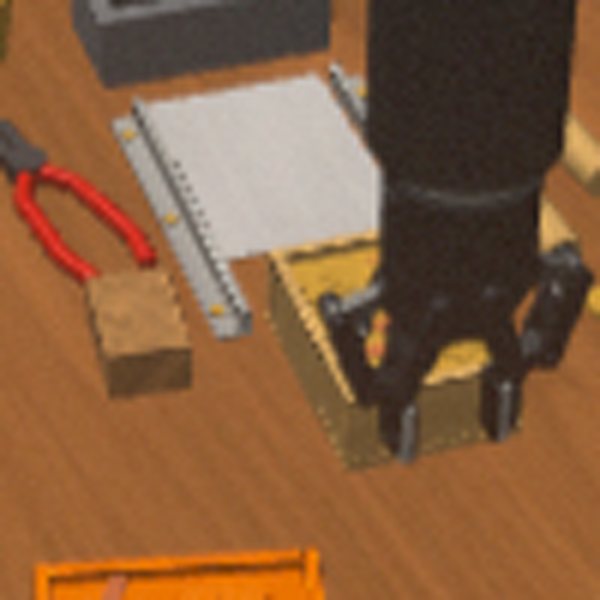

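The left rail's inner top edge runs from (140,100) to (248,322). The tray's left rim edge runs from (269,254) to (352,402), with the rear-left base corner at (348,467). A gap to the left rail is visible.

```bash
python3 - <<'E'
from h import *
C=cam(snapshot('side')); f=lambda L:np.array(L)/6+[265,155]
print('rim L',lane(ray(C,f([(269,254),(352,402)]),.048)).round(1),'base',lane(ray(C,f([(348,467),(519,430)]))).round(1))
print('railL top inner',lane(ray(C,f([(140,100),(249,318)]),.016)).round(1),'plate',lane(ray(C,f([(150,107),(228,259),(320,75)]))).round(1))
E
```

```text
rim L [[-148.2   49.9]
 [-275.9   48.4]] base [[-270.3   47.5]
 [-271.   -45.9]]
railL top inner [[  62.3   63.1]
 [-158.6   64.5]] plate [[ 76.4  53.3]
 [-85.1  53.6]
 [ 78.5 -57.3]]
```

move_arm(
  motion=[
    [-7, 0, 0, 0, 0, 0, 0],
    [-9, 0.3, 0, 0, 0, 0, 0],
    [-9, 0.3, 0, 0, 0, 0, 0],
    [-9, 0.3, 0, 0, 0, 0, 0],
    [-9, 0.3, 0, 0, 0, 0, 0],
  ],
)

```text
clock: 13.05
ee_pos: [0.5231, -0.0746, 0.0132]
ee_rot: [2.084, -2.349, -0.0]
wrist_force: [-0.3, -5.7, 2.1]
width: 0.0429
gripper_force: 2.9
```

move_arm(
  motion=[
    [-9, 0, 0, 0, 0, 0, 0],
    [-9, 0, 0, 0, 0, 0, 0],
    [-9, 0, 0, 0, 0, 0, 0],
    [-6, 0, 0, 0, 0, 0, 0],
    [-3, 0, 0, 0, 0, 0, 0],
  ],
)

```text
clock: 13.47
ee_pos: [0.5274, -0.0385, 0.0132]
ee_rot: [2.085, -2.349, -0.0]
wrist_force: [-0.5, -6.7, 3.4]
width: 0.0425
gripper_force: 3.2
```

```bash
python3 - <<'E'
from h import *
stat()
s=snapshot('scene')['color']; t=snapshot('side')['color']
a=cv2.resize(s[155:250,290:430,::-1],(540,366),interpolation=cv2.INTER_CUBIC)
b=cv2.resize(t[155:245,270:335,::-1],(260,360),interpolation=cv2.INTER_CUBIC)
cv2.imwrite('pics/mid5.png',np.hstack([a,cv2.copyMakeBorder(b,0,6,0,0,cv2.BORDER_CONSTANT)]))
E
```

```text
lane [[-203.     0.6]] z 0.0132 xang -96.8 zax [-0.001 -0.001 -1.   ] tool axes of e,n: [-1.     0.    -0.001] t 13.4667
```

View pics/mid5.png

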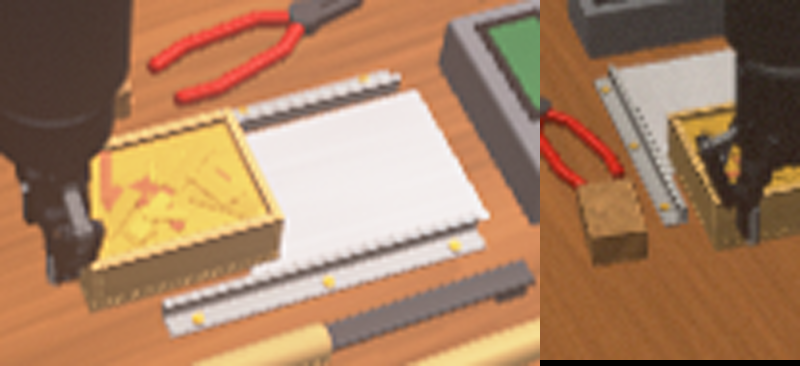

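The picture shows the tray half inside the lane, with a gap on both sides and no contact. The front rim corners are at (231,109) and (284,222), and the near rail's top runs from (165,304) to (487,216).

```bash
python3 - <<'E'
from h import *
C=cam(snapshot('scene')); f=lambda L:np.array(L)*[140/540,95/366]+[290,155]
print('rim',lane(ray(C,f([(231,109),(284,222),(88,270)]),.048)).round(1),'rail near',lane(ray(C,f([(164,302),(487,216)]),.016)).round(1),'far top',lane(ray(C,f([(399,73)]),.016)).round(1),'plate',lane(ray(C,f([(416,91),(489,213)]))).round(1))
D=cam(snapshot('side')); g=lambda L:(np.array(L)-[540,0])/4+[270,155]
print('side rim',lane(ray(D,g([(669,119),(717,216)]),.048)).round(1),'rail',lane(ray(D,g([(611,68),(687,208)]),.016)).round(1))
E
```

```text
rim [[ -61.6   45. ]
 [ -63.2  -51.6]
 [-192.5  -47.3]] rail near [[-147.5  -64.9]
 [  76.4  -68.4]] far top [[71.9 62.2]] plate [[ 84.   55.2]
 [ 86.4 -56.8]]
side rim [[ -74.4   52.4]
 [-209.    55.4]] rail [[  60.9   65.7]
 [-153.9   62.2]]
```

move_arm(
  motion=[
    [-7, 0, 0, 0, 0, 0, 0],
    [-9, 0, 0, 0, 0, 0, 0],
    [-9, 0, 0, 0, 0, 0, 0],
    [-9, 0, 0, 0, 0, 0, 0],
    [-9, 0, 0, 0, 0, 0, 0],
  ],
)

```text
clock: 14.08
ee_pos: [0.5324, 0.0036, 0.0131]
ee_rot: [2.084, -2.349, -0.0]
wrist_force: [0.0, -5.5, 2.5]
width: 0.043
gripper_force: 2.6
```

move_arm(
  motion=[
    [-9, 0, 0, 0, 0, 0, 0],
    [-9, 0, 0, 0, 0, 0, 0],
    [-9, 0, 0, 0, 0, 0, 0],
    [-9, 0, 0, 0, 0, 0, 0],
    [-8, 0, 0, 0, 0, 0, 0],
  ],
)

```text
clock: 14.5
ee_pos: [0.5376, 0.0473, 0.0131]
ee_rot: [2.084, -2.349, -0.0]
wrist_force: [-0.2, -6.0, 2.4]
width: 0.0428
gripper_force: 2.8
```

```bash
python3 -c "from h import *; stat()"
```

```text
lane [[-116.6    0.6]] z 0.0131 xang -96.85 zax [-0.001 -0.001 -1.   ] tool axes of e,n: [-1.     0.001 -0.001] t 14.5
```

move_arm(
  motion=[
    [-8, 0, 0, 0, 0, 0, 0],
    [-8, 0, 0, 0, 0, 0, 0],
    [-7, 0, 0, 0, 0, 0, 0],
    [-6, 0, 0, 0, 0, 0, 0],
    [-5, 0, 0, 0, 0, 0, 0],
  ],
)

```text
clock: 14.92
ee_pos: [0.5416, 0.081, 0.0131]
ee_rot: [2.084, -2.349, -0.0]
wrist_force: [-0.3, -6.0, 2.0]
width: 0.0429
gripper_force: 3.0
```

move_arm(
  motion=[
    [-3, 0, 0, 0, 0, 0, 0],
    [-2, 0, 0, 0, 0, 0, 0],
    [0, 0, 0, 0, 0, 0, 0],
  ],
)

```text
clock: 15.17
ee_pos: [0.5423, 0.0863, 0.0131]
ee_rot: [2.084, -2.349, -0.001]
wrist_force: [-1.7, -2.5, 2.2]
width: 0.0427
gripper_force: 1.4
```

```bash
python3 -c "from h import *; stat()"
```

```text
lane [[-77.4   0.6]] z 0.0131 xang -96.83 zax [-0.001 -0.    -1.   ] tool axes of e,n: [-1.     0.001 -0.001] t 15.1667
```

move_arm(
  motion=[
    [4, 0, 0, 0, 0, 0, 0],
    [15, 0, 0, 0, 0, 0, 0],
    [20, 0, 0, 0, 0, 0, 0],
    [0, 0, -30, 0, 0, 0, 0],
    [0, 0, -40, 0, 0, 0, 0],
  ],
)

```text
clock: 15.58
ee_pos: [0.5354, 0.0453, 0.0809]
ee_rot: [2.078, -2.347, -0.004]
wrist_force: [2.2, 1.3, -0.5]
width: 0.0427
gripper_force: 0.0
```

move_arm(
  motion=[
    [0, 0, -40, 0, 0, 0, 0],
    [10, 0, -39, 0, 0, 0, 0],
    [35, 0, 0, 0, 0, 0, 0],
    [35, 0, 0, 0, 0, 0, 0],
    [35, 0, 0, 0, 0, 0, 0],
  ],
)

```text
clock: 16.0
ee_pos: [0.5245, -0.0676, 0.1634]
ee_rot: [-2.085, 2.346, -0.002]
wrist_force: [0.1, 0.8, -0.6]
width: 0.0426
gripper_force: 0.0
```

move_arm(
  motion=[
    [35, 0, 0, 0, 0, 0, 0],
    [35, 0, 0, 0, 0, 0, 0],
    [0, 0, 0, 0, 0, 0, 0],
  ],
)

```text
clock: 16.25
ee_pos: [0.5148, -0.1407, 0.1622]
ee_rot: [-2.081, 2.354, -0.0]
wrist_force: [-0.2, -0.1, 0.1]
width: 0.0427
gripper_force: 0.0
```

```bash
python3 - <<'E'
from h import *
stat()
for nme in('scene','side'):
    s=snapshot(nme); C=cam(s); hsv=cv2.cvtColor(s['color'],cv2.COLOR_RGB2HSV).astype(int)
    # sample along lane centre line & offsets on the bench: white plate?
    for lat in(-40,0,40):
        xs=np.arange(-110,111,4); P=np.c_[O+(xs/1000)[:,None]*e+lat/1000*n,np.zeros(len(xs))]
        uv=np.round(proj(C,P)).astype(int); h=hsv[uv[:,1],uv[:,0]]
        print(nme,lat,'white at',xs[(h[:,1]<60)&(h[:,2]>150)])
    # rim: tan colour profile at z=48 along/across lane
    for ax in(0,1):
        t=np.arange(-80,81,3); Q=np.c_[O+(t/1000)[:,None]*(e if ax==0 else n),np.full(len(t),.048)]
        uv=np.round(proj(C,Q)).astype(int); print('xy'[ax],[(int(a),*map(int,hsv[v,u])) for a,(u,v) in zip(t,uv) if 36<abs(a)<76 ])
E
```

```text
lane [[-306.    1.]] z 0.1622 xang -97.04 zax [ 0. -0. -1.] tool axes of e,n: [-1.     0.004  0.   ] t 16.25
scene -40 white at [-78 -74 -70 -66  70  74  78  82]
scene 0 white at [-82 -78 -74 -70 -66]
scene 40 white at [-78 -74 -70 -66]
x [(-74, 14, 116, 127), (-71, 15, 118, 130), (-68, 14, 120, 125), (-65, 15, 126, 186), (-62, 22, 104, 250), (-59, 22, 123, 244), (-56, 22, 154, 242), (-53, 22, 151, 242), (-50, 23, 149, 243), (-47, 23, 149, 244), (-44, 21, 151, 243), (-41, 13, 152, 225), (-38, 8, 149, 209), (37, 15, 150, 237), (40, 18, 149, 240), (43, 24, 148, 244), (46, 24, 148, 244), (49, 24, 150, 245), (52, 22, 153, 243), (55, 16, 134, 158), (58, 15, 126, 210), (61, 23, 102, 249), (64, 17, 125, 237), (67, 12, 155, 196), (70, 12, 151, 198), (73, 12, 151, 199)]
y [(-74, 14, 84, 182), (-71, 15, 126, 144), (-68, 15, 120, 132), (-65, 15, 119, 133), (-62, 15, 118, 134), (-59, 15, 119, 135), (-56, 15, 120, 134), (-53, 15, 120, 134), (-50, 15, 119, 129), (-47, 13, 116, 128), (-44, 17, 119, 235), (-41, 22, 117, 244), (-38, 23, 143, 243), (37, 19, 155, 232), (40, 16, 143, 148), (43, 17, 124,
[... 644 characters left out ...]
(46, 18, 171, 163), (49, 18, 146, 117), (52, 18, 146, 117), (55, 18, 137, 194), (58, 19, 137, 209), (61, 16, 107, 121), (64, 16, 107, 121), (67, 16, 107, 121), (70, 8, 43, 65), (73, 8, 43, 65)]
y [(-74, 12, 82, 62), (-71, 13, 68, 60), (-68, 13, 68, 60), (-65, 12, 69, 63), (-62, 16, 65, 59), (-59, 13, 77, 53), (-56, 9, 55, 60), (-53, 9, 55, 60), (-50, 15, 47, 65), (-47, 7, 55, 60), (-44, 7, 48, 69), (-41, 18, 124, 99), (-38, 18, 126, 115), (37, 20, 182, 185), (40, 20, 183, 201), (43, 20, 177, 194), (46, 19, 163, 155), (49, 18, 138, 202), (52, 18, 141, 211), (55, 17, 144, 115), (58, 17, 136, 114), (61, 17, 136, 114), (64, 17, 139, 112), (67, 16, 114, 114), (70, 15, 46, 166), (73, 19, 21, 190)]
```

```bash
python3 -c "from bench import order; print(order.hand_in())"
```

```text
the job is handed in; nothing more can be done
None
```

The tray is on the weighing plate, within about 3 mm of centred by the last camera measurements, with the hand clear and plate showing in front of and behind it. I saw no contact with the rails or housing, and I handed the job in just after 16 s; it returned no verdict.

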